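# Set the tube mixer's gated selector to the blue slot

## Task

Set the tube mixer to its gentle speed: with the fingers, push the parked orange-knobbed selector lever out of its park notch, along the cross-slot and fully home into the slot marked by the blue disc, then leave it there. Only push it gently, do not grip or force it, and do not put it into any of the other coloured slots. Leave the jar on the mixer, the slide box and the beaker alone.

Things in the scene. Friction and masses are not known exactly. Their poses are not given: they have to be found in the camera images.
- mixer: White fixed bench-top tube mixer, box 220 (x) x 340 (y) x 84 mm high. Origin: centre of its underside, on the bench; x points away from its blue-striped front, z up; yaw within 0.45 rad. On top, 80 mm to +y of the origin, a 124 mm square aluminium gate plate, top at 94 mm; 95 mm to -y a round grey platform 132 mm across, top at 106 mm.
- gate (a point): Gate centre, on the plate's top face, axes as the mixer's. Slots 15 mm wide, an H: a cross-slot along y through this point; at each of its ends (y +24, -24 mm) a lane along x, from -29 to +29 mm, giving four slots; and a park notch from this point to x = -29 mm. Opposite the notch the cross-slot has a plain wall. The rod meets the walls, so a push can run up to a wall.
- knob (a point): Centre of the lever's orange knob: a bulb 33 mm across at its thickest (6 mm above this point), narrowing to 18 mm at its foot, from 22 mm below to 22 mm above this point along the rod. 161 mm above the bench with the rod at the gate centre, about 148 mm in a home position. Starts in the park notch, leaning to the mixer's -x.
- lever: Selector lever: steel rod 10 mm across with the knob on top. It rocks in every direction about its origin, a pivot 21 mm above the bench under the gate centre, 70 mm below the gate plate's mid-plane and 140 mm below the knob's centre. Play in the slots 2.5 mm each way (5 mm at the knob). Rocking takes 1 to 3 N at the knob; it stays where it is left. Its z runs up the rod.
- fore (a joint): Lean of the lever along the mixer's x, rad: 0 upright (in the cross-slot), + towards the mixer's +x, - towards -x. At the end of a slot about +0.33 or -0.33. Starts at -0.32 to -0.22 (in the park notch).
- side (a joint): Lean of the lever along the mixer's y, rad: 0 in the middle (park notch), + towards the mixer's +y, - towards -y. About +0.32 or -0.32 in the two lanes (up to 0.36 when pressed against the outer wall).
- disc_blue: Blue disc, 17 mm across, 3 mm thick, fixed on the gate plate at the outer corner of the slot it marks, 43 mm in x and 43 mm in y from the gate centre. Which of the four slots it marks varies. When the lever is home in that slot its knob stands straight above the disc. Origin: centre of its underside.
- disc_red: Red disc, the same, marks another slot.
- disc_yellow: Yellow disc, the same, marks another slot.
- disc_green: Green disc, the same, marks another slot.
- jar: Clear specimen jar with a white cap, 42 mm across, 62 mm tall, loose, standing on the mixer's round platform. Origin at the centre of its underside. Leave alone.
- slidebox: Blue and white slide box, 87 x 77 x 34 mm, loose on the bench to the mixer's +y side. Origin at the centre of its underside. Leave alone.
- beaker: Glass beaker, 68 mm across, 85 mm tall, loose on the bench to the mixer's -y side. Origin at the centre of its underside. Leave alone.

How it is judged:
By the outcome, as a careful person would: the job done as asked, in the order asked, and still so for the second after the job is handed in, with the robot touching nothing.
It also fails if it takes over 48 s, if anything falls off the work surface, if the arm or the gripper's body presses on something with over 40 N, if the wrist force passes 120 N, or if a joint passes its speed limit or range.

## Robot

A 6-joint arm with a two-finger parallel gripper is mounted at the origin on the work surface. World frame = base frame: x ahead of the robot, y to its left, z up, the work surface at z = 0. Lengths are in m, angles in rad, forces in N, time in s.
With the tool pointing down it reaches from about 0.35 to 0.8 m from the base axis. Payload 7.3 kg.
Tool frame: the origin (TCP) lies at the very end of the fingers, on their centre line; the grasp point (between the pads) lies 19 mm behind it; z points along the fingers, x is the direction in which the jaws open and shut, and the axes are right-handed (so a half turn about z gives the same grasp; the last joint's range is limited). The gripper opens to 85 mm and grips with 20 to 120 N. Pads are 22 mm wide; open, the fingers measure 114 mm over their backs; the gripper's body (76 mm by 85 mm) begins 54 mm behind the grasp point. The pads swing forward as they close: fully open they stand 13 mm farther back than shut.
Start: joints at [-1.32, 0.342, 1.524, -0, 1.275, -0.146], TCP at [0.203, -0.484, 0.231] pointing down, gripper open.
Joint ranges: [-2.53, 2.53], [-0.77, 2.02], [0.04, 2.7], [-1, 4.14], [0.28, 2.66], [-3.11, 3.11]. Speed limits (rad/s): [2.57, 2.57, 3.14, 3.14, 3.14, 3.14].

## Interface

Orientations are given as a unit quaternion [w, x, y, z].
In Python, from workcell import arm gives the robot as it stands.
- The arm moves only by the tool play_rows, never from a script. Its argument "steps" is a list of rows, each a list of 7 numbers: the shift along the tool's x, y, z in mm, then the turn, a rotation vector about the tool's x, y, z in degrees, then the finger opening in mm, from 0 to 85.4. A call has 1 to 12 rows; each row shifts and turns the commanded pose from where the row before left it, along the tool's axes as they then stand; what a row does not reach is not made up. A row lasts 1/10 s, in which the tool goes at most 50 mm and 8.59 degrees, less where a joint would pass 70% of its speed; a pose out of reach is approached as far as the arm can. A call with a gripper value outside its range is refused whole. The fingers move at their own pace and stop on an object; "newtons" is the grip in N (left out, the last holds). Time passes only in rows, so rows that do not move let the fingers close. It gives the time, the measured TCP pose, the force and the opening at its end, in the units of the state.
- arm.get_obs(): the state, without advancing time (a new reading comes with each control period).
- arm.capture(name): name is "side" or "top"; returns a dict with "pixels" (420x560x3 uint8, red, green, blue), "depth" (420x560 float32, m along the optical axis (not along the pixel's ray), 0 where there is no reading), "fovy" (degrees; the focal length in pixels is half the picture's height over the tangent of half this angle, whatever the lens; pixels are square), "cx", "cy" (the principal point, pixels), "xyz" and "rotation" of the camera in the world. Camera axes: x right, y up, looking along -z (the intrinsics and any distortion apply to the point x, -y, -z); pixel columns grow to the right and rows downward; lengths in m; the calibration is good to about 2 mm. A picture is of the moment at which its call begins.
- arm.job_done(): hands the job in, once; it reports no verdict.
The state is a dict: "time": time; "joints": joint angles; "joint_velocities": joint speeds; "effort": joint torques, N m; "position": TCP position; "tcp_rot": TCP orientation; "ft_force": force on the tool from outside, world axes, zero at the start; "wrist_torque": the same for the moment, N m; "width": finger opening in m.
Only numpy, scipy, OpenCV 4.12 (cv2) and the standard library are available. Lean on these libraries where they do the work, as an engineer would, in place of code of your own. Each camera call takes 0.05 s, during which the arm holds its last target. There are 200 camera calls.

## Working session

There is one attempt and no reset: what is moved stays moved. The work goes in short steps, Python scripts to look and compute and a tool call to move; the robot and the scene stay as the last step left them, time stands still between calls to the robot, and variables do not carry over. Pictures are saved under pics/ and viewed, about 8 in all and at most 12, crops included, and the job is handed in when it is done.

Besides the shell and the picture viewer there is one more tool, called as name(argument=value, ...) on one line, values as JSON. play_rows: Moves the arm, as the interface text tells. Its arguments: {"type":"object","properties":{"steps":{"type":"array"},"newtons":{"type":"number"}},"required":["steps"]}

```bash
mkdir -p pics; ls; cat > h.py <<'E'
import numpy as np, cv2
from workcell import arm
def cap(n,save=None):
    c=arm.capture(n)
    if save: cv2.imwrite('pics/'+save,cv2.cvtColor(c['pixels'],cv2.COLOR_RGB2BGR))
    return c
E
python3 - <<'E'
from h import *
for n in('top','side'):
    c=cap(n,n+'1.png'); print(n,{k:(v.tolist() if hasattr(v,'tolist') else v) for k,v in c.items() if k not in('pixels','depth')})
    np.savez(n+'1.npz',**c)
print(arm.get_obs())
E
```

```text
pics
top {'fovy': 47.482214332394854, 'cx': 277.65421839038805, 'cy': 201.52037712462973, 'xyz': [0.5150921089913559, -0.026708221005110284, 1.059870653161495], 'rotation': [-0.6962616673184343, -0.02703187077688638, 0.022657096363768562, 0.7169209332762007]}
side {'fovy': 51.482293677047394, 'cx': 280.02385498184697, 'cy': 212.77877474229786, 'xyz': [0.4991289903429972, -0.6597362010448397, 0.842542368856676], 'rotation': [0.9306032516743981, 0.3594020715843173, -0.023568709652955256, -0.065209315586294]}
{'time': 0.1, 'joints': array([-1.32001024e+00,  3.42664575e-01,  1.52487172e+00,  7.69304123e-06,
        1.27539220e+00, -1.46011161e-01]), 'joint_velocities': array([-0.00396497, -0.00230047, -0.00310528,  0.00028454,  0.00075608,
        0.00061402]), 'effort': array([ 1.41674180e-03, -4.34450305e+01, -2.46489984e+01, -5.44276389e-06,
        4.65334364e-03,  2.82998388e-05]), 'position': array([ 0.20282906, -0.48387775,  0.23070684]), 'tcp_rot': array([-4.49646988e-04,  8.32605468e-01, -5.53866129e-01, -4.93912693e-04]), 'ft_force': array([-0.16175984,  0.02237814, -0.51338726]), 'wrist_torque': array([-0.04882386,  0.04698238, -0.00878369]), 'width': 0.08506938149444412}
```

View pics/top1.png

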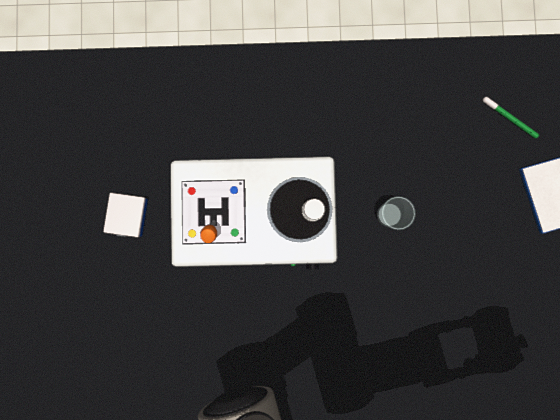

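View pics/side1.png

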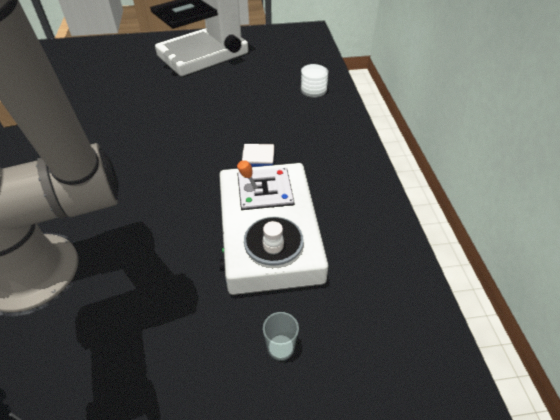

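Top view: red disc at (192,190), blue (234,190), yellow (192,233), green (235,232), and the knob at (208,234). Image up is about world +x and left is +y, so blue marks the slot at +x, −y. The side view agrees: the jar is on the platform, the beaker nearest the camera and the slide box beyond the mixer.

```bash
cat >> h.py <<'E'
from scipy.spatial.transform import Rotation as R
def ray(c,u,v):
    f=210/np.tan(np.radians(float(c['fovy']))/2)
    M=R.from_quat(np.asarray(c['rotation']),scalar_first=True).as_matrix() if np.size(c['rotation'])==4 else np.asarray(c['rotation'])
    d=M@np.array([(u-c['cx'])/f,-(v-c['cy'])/f,-1.]); return np.asarray(c['xyz']),d
def onz(c,u,v,z):
    o,d=ray(c,u,v); return o+d*(z-o[2])/d[2]
HUE={'orange':(5,14),'red':(172,183),'yellow':(18,30),'green':(55,85),'blue':(105,125)}
def blobs(c,col,box,smin=120):
    h=cv2.cvtColor(np.ascontiguousarray(c['pixels']),cv2.COLOR_RGB2HSV); H=h[...,0].astype(int)
    a,b=HUE[col]; m=(((H>=a)&(H<=b))|((H+180>=a)&(H+180<=b)))&(h[...,1]>smin)&(h[...,2]>60)
    x0,y0,x1,y1=box; k=np.zeros_like(m); k[y0:y1,x0:x1]=1
    n,l,s,ce=cv2.connectedComponentsWithStats((m&k).astype(np.uint8))
    return sorted([(int(s[i,4]),*ce[i].round(2)) for i in range(1,n)],reverse=True)[:2]
BOX={'top':(165,150,340,270),'side':(215,140,330,300)}
def two(c1,u1,c2,u2):
    o,d=ray(c1,*u1);p,e=ray(c2,*u2)
    s=np.linalg.lstsq(np.c_[d,-e],p-o,rcond=None)[0]
    a,b=o+d*s[0],p+e*s[1]; return (a+b)/2,np.linalg.norm(a-b)
def knob(t,s):
    a=blobs(t,'orange',BOX['top'],150)[0];b=blobs(s,'orange',BOX['side'],150)[0]
    return (*two(t,a[1:],s,b[1:]),a,b)
E
python3 - <<'E'
from h import *
t=np.load('top1.npz');s=np.load('side1.npz')
P={}
for n,c in(('top',t),('side',s)):
    for k in HUE:
        b=blobs(c,k,BOX[n],150 if k=='orange' else 120); print(n,k,b)
        if k!='orange' and b: p=onz(c,*b[0][1:],.097); P[n,k]=p; print('   ',p.round(4), 'depth',c['depth'][int(b[0][2]),int(b[0][1])])
q=[P['top',k] for k in('red','blue','yellow','green')]
print([np.linalg.norm(q[i]-q[j]).round(4) for i,j in((0,1),(2,3),(0,2),(1,3))], 'gate',np.mean(q,0).round(4),np.mean([P['side',k] for k in('red','blue','yellow','green') if ('side',k) in P],0))
d=q[0]-q[2]+q[1]-q[3]; print('yaw',np.arctan2(d[1],d[0]))
print('knob',knob(t,s))
E
```

```text
top orange [(229, np.float64(208.41), np.float64(233.55))]
top red [(44, np.float64(191.11), np.float64(190.59))]
    [0.6103 0.153  0.097 ] depth 0.9670679
top yellow [(44, np.float64(191.8), np.float64(233.11))]
    [0.5243 0.153  0.097 ] depth 0.96017766
top green [(40, np.float64(234.32), np.float64(232.02)), (8, np.float64(292.5), np.float64(264.5))]
    [0.524  0.0673 0.097 ] depth 0.95995975
top blue [(44, np.float64(233.64), np.float64(189.59))]
    [0.6098 0.0667 0.097 ] depth 0.968734
side orange [(169, np.float64(244.36), np.float64(168.21))]
side red [(14, np.float64(279.5), np.float64(172.0))]
    [0.6084 0.1485 0.097 ] depth 1.0988557
side yellow []
side green [(10, np.float64(248.5), np.float64(199.2)), (3, np.float64(222.0), np.float64(249.0))]
    [0.5223 0.0644 0.097 ] depth 1.0373785
side blue [(28, np.float64(258.82), np.float64(164.39)), (16, np.float64(284.12), np.float64(195.94))]
    [0.5597 0.1847 0.097 ] depth 1.2349248
[np.float64(0.0863), np.float64(0.0857), np.float64(0.0861), np.float64(0.0858)] gate [0.5671 0.11   0.097 ] [0.56346794 0.13253843 0.097     ]
yaw -0.0033090998567756307
knob (array([0.52097066, 0.11083984, 0.15457652]), np.float64(0.002030686202560274), (229, np.float64(208.41), np.float64(233.55)), (169, np.float64(244.36), np.float64(168.21)))
```

play_rows(steps=[[0,0,0,0,0,7.7,0],[0,0,0,0,0,7.7,0],[0,0,0,0,0,7.6,0],[0,-40,-5,0,0,0,0],[0,-40,-5,0,0,0,0],[0,-40,-5,0,0,0,0],[0,-40,-5,0,0,0,0],[-40,-20,0,0,0,0,0],[-40,-10,0,0,0,0,0],[-40,0,0,0,0,0,0],[-40,0,0,0,0,0,0],[-40,0,0,0,0,0,0]], newtons=20)

```text
time: 1.3
position: [0.3935, -0.2833, 0.2508]
tcp_rot: [0.0, -0.705, 0.709, 0.0]
ft_force: [0.4, -0.1, 0.6]
width: -0.0
```

play_rows(steps=[[-40,0,0,0,0,0,0],[-40,0,0,0,0,0,0],[-40,0,0,0,0,0,0],[-40,0,0,0,0,0,0],[-40,0,0,0,0,0,0],[-40,0,0,0,0,0,0],[-40,0,0,0,0,0,0],[-40,-10,0,0,0,0,0],[-30,-10,0,0,0,0,0],[0,0,0,0,0,0,0],[0,0,0,0,0,0,0]])

```text
time: 2.4
position: [0.4151, 0.0652, 0.2509]
tcp_rot: [-0.001, -0.706, 0.708, 0.0]
ft_force: [-0.1, -1.2, 0.8]
width: 0.0
```

play_rows(steps=[[-23,-25,0,0,0,0,0],[-23,-25,0,0,0,0,0],[0,0,30,0,0,0,0],[0,0,30,0,0,0,0],[0,0,30,0,0,0,0],[0,0,23,0,0,0,0],[0,0,0,0,0,0,0],[0,0,0,0,0,0,0]])

```text
time: 3.2
position: [0.4658, 0.1096, 0.1387]
tcp_rot: [-0.0, -0.705, 0.709, 0.0]
ft_force: [0.4, -0.1, 0.0]
width: 0.0001
```

```bash
python3 - <<'E'
from h import *
c=cap('side'); t=cap('top')
a=cv2.resize(c['pixels'][130:290,180:340],(400,400)); b=cv2.resize(t['pixels'][130:290,150:310],(400,400))
cv2.imwrite('pics/c2.png',np.hstack([a,b])[...,::-1])
o=arm.get_obs();print(o['position'],o['ft_force'])
E
```

```text
[0.46662762 0.11006334 0.13966527] [ 0.07598277  0.09779098 -0.33240542]
```

View pics/c2.png

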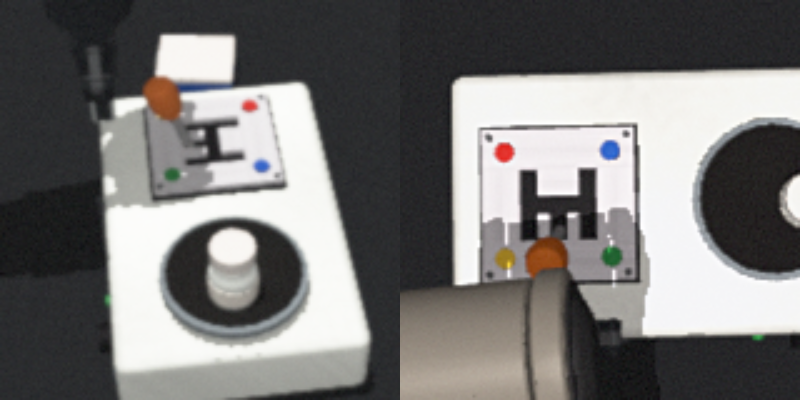

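The closed fingers stand just behind (−x of) the knob, left of it in the side crop, and nothing is touching. I'll push +x gently.

play_rows(steps=[[0,-6,0,0,0,0,0],[0,-6,0,0,0,0,0],[0,-6,0,0,0,0,0],[0,-6,0,0,0,0,0],[0,-6,0,0,0,0,0],[0,-6,0,0,0,0,0],[0,-6,0,0,0,0,0],[0,-6,0,0,0,0,0],[0,-6,0,0,0,0,0],[0,0,0,0,0,0,0]])

```text
time: 4.3
position: [0.5207, 0.1103, 0.1382]
tcp_rot: [0.0, -0.705, 0.709, -0.0]
ft_force: [-0.6, -0.3, 0.3]
width: -0.0003
```

```bash
cat >> h.py <<'E'
def rep(save=None):
    t=cap('top');s=cap('side')
    for n,c in(('top',t),('side',s)):
        b=blobs(c,'orange',BOX[n],150); 
        if b: print(n,b[0],onz(c,*b[0][1:],.16).round(4))
    try: print('knob',knob(t,s)[:2])
    except Exception as e: print(e)
    o=arm.get_obs();print(o['time'],o['position'].round(4),o['ft_force'].round(2))
    if save:
        a=cv2.resize(s['pixels'][130:290,180:340],(400,400)); b=cv2.resize(t['pixels'][130:290,150:310],(400,400))
        cv2.imwrite('pics/'+save,np.hstack([a,b])[...,::-1])
E
python3 -c "
from h import *
rep()"
```

```text
side (157, np.float64(255.81), np.float64(166.05)) [0.547  0.1085 0.16  ]
list index out of range
4.4 [0.52   0.1103 0.1382] [-0.35  0.54  0.35]
```

play_rows(steps=[[0,-4,0,0,0,0,0],[0,-4,0,0,0,0,0],[0,-4,0,0,0,0,0],[0,-4,0,0,0,0,0],[0,-3,0,0,0,0,0],[0,0,0,0,0,0,0],[0,0,0,0,0,0,0]])

```text
time: 5.1
position: [0.5389, 0.1102, 0.1382]
tcp_rot: [0.0, -0.705, 0.709, -0.0]
ft_force: [-0.0, -0.3, 0.0]
width: 0.0001
```

```bash
python3 -c "
from h import *
rep()"
```

```text
side (149, np.float64(263.48), np.float64(165.02)) [0.5652 0.1096 0.16  ]
list index out of range
5.2 [0.5388 0.1102 0.1382] [ 0.12  0.   -0.09]
```

play_rows(steps=[[0,15,0,0,0,0,0],[0,15,0,0,0,0,0],[-20,0,0,0,0,0,0],[-20,0,0,0,0,0,0],[-20,0,0,0,0,0,0],[0,0,0,0,0,0,0],[0,-20,0,0,0,0,0],[0,-20,0,0,0,0,0],[0,-17,0,0,0,0,0],[0,0,0,0,0,0,0],[0,0,0,0,0,0,0]])

```text
time: 6.3
position: [0.5654, 0.1694, 0.1379]
tcp_rot: [-0.001, -0.705, 0.709, 0.0]
ft_force: [0.2, -0.7, -0.5]
width: -0.0002
```

```bash
python3 -c "
from h import *
rep('c3.png')"
```

```text
top (191, np.float64(208.59), np.float64(209.7)) [0.5669 0.1088 0.16  ]
side (164, np.float64(263.38), np.float64(164.54)) [0.5652 0.1113 0.16  ]
knob (array([0.56584282, 0.10845868, 0.16250712]), np.float64(0.0017904491299443423))
6.4 [0.565  0.1698 0.1382] [-0.46 -0.42 -0.8 ]
```

View pics/c3.png

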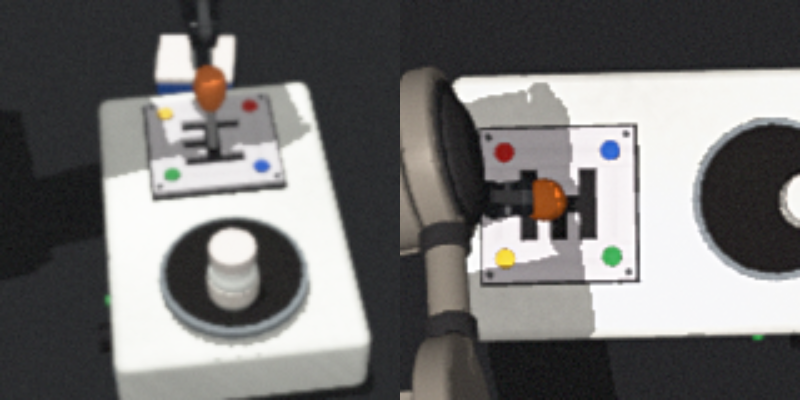

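Both crops show the lever upright in the cross-slot, with the fingers on its +y side. Next I push −y.

play_rows(steps=[[6,0,0,0,0,0,0],[6,0,0,0,0,0,0],[6,0,0,0,0,0,0],[6,0,0,0,0,0,0],[6,0,0,0,0,0,0],[6,0,0,0,0,0,0],[6,0,0,0,0,0,0],[6,0,0,0,0,0,0],[4,0,0,0,0,0,0],[0,0,0,0,0,0,0]])

```text
time: 7.4
position: [0.5658, 0.1175, 0.1383]
tcp_rot: [-0.0, -0.705, 0.709, -0.0]
ft_force: [-0.2, -0.0, 2.4]
width: 0.0001
```

```bash
python3 -c "
from h import *
rep()"
```

```text
top (10, np.float64(222.1), np.float64(216.3)) [0.5537 0.0835 0.16  ]
side (165, np.float64(264.52), np.float64(171.15)) [0.5652 0.088  0.16  ]
knob (array([0.5590809 , 0.08263252, 0.16501865]), np.float64(0.011266767067419964))
7.5 [0.5658 0.1179 0.1382] [ 0.41 -0.85  1.33]
```

play_rows(steps=[[4,0,0,0,0,0,0],[4,0,0,0,0,0,0],[4,0,0,0,0,0,0],[4,0,0,0,0,0,0],[3,0,0,0,0,0,0],[2,0,0,0,0,0,0],[0,0,0,0,0,0,0],[0,0,0,0,0,0,0]])

```text
time: 8.3
position: [0.5657, 0.0969, 0.1384]
tcp_rot: [-0.0, -0.705, 0.709, -0.0]
ft_force: [0.0, 1.1, -0.6]
width: 0.0001
```

```bash
python3 -c "
from h import *
rep('c4.png')"
```

```text
side (161, np.float64(265.53), np.float64(178.76)) [0.5645 0.0622 0.16  ]
list index out of range
8.4 [0.5657 0.097  0.1384] [ 0.51 -0.35  0.24]
```

View pics/c4.png

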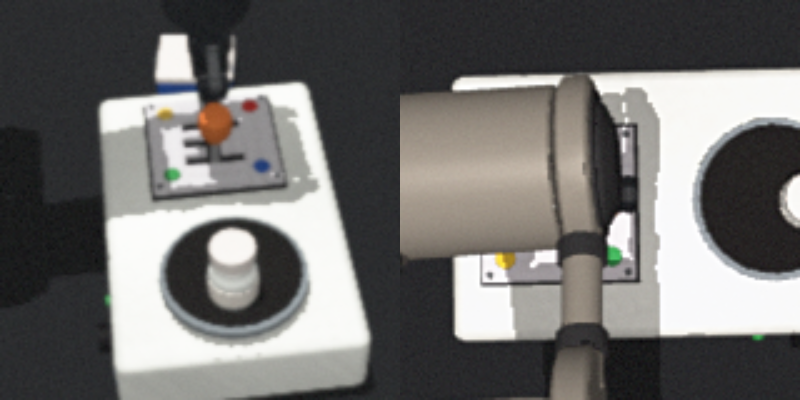

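The side crop shows the rod leaning −y, at the junction with the lane next to green and blue. I'll back off, go round behind the knob, and check from above before pushing +x.

play_rows(steps=[[-15,0,0,0,0,0,0],[-15,0,0,0,0,0,0],[0,20,0,0,0,0,0],[0,20,0,0,0,0,0],[0,20,0,0,0,0,0],[0,10,0,0,0,0,0],[0,0,0,0,0,0,0],[0,0,0,0,0,0,0]])

```text
time: 9.2
position: [0.4966, 0.128, 0.1386]
tcp_rot: [0.001, -0.706, 0.709, -0.0]
ft_force: [0.2, -0.1, 0.6]
width: 0.0002
```

```bash
python3 -c "
from h import *
rep()"
```

```text
top (224, np.float64(230.78), np.float64(209.12)) [0.5667 0.0669 0.16  ]
side (151, np.float64(265.46), np.float64(179.01)) [0.5643 0.0614 0.16  ]
knob (array([0.56595727, 0.06748197, 0.15430383]), np.float64(0.002233403180701691))
9.3 [0.4968 0.1276 0.1384] [-0.88  0.13 -0.27]
```

The knob reads about 0.067 in y, a side lean of roughly −0.30. That is close to the lane's inner edge, so I'll nudge it 4–5 mm further −y first.

play_rows(steps=[[0,-20,0,0,0,0,0],[0,-20,0,0,0,0,0],[0,-20,0,0,0,0,0],[0,-10,0,0,0,0,0],[8,0,0,0,0,0,0],[8,0,0,0,0,0,0],[8,0,0,0,0,0,0],[5,0,0,0,0,0,0],[3,0,0,0,0,0,0],[2,0,0,0,0,0,0],[1,0,0,0,0,0,0],[0,0,0,0,0,0,0]])

```text
time: 10.5
position: [0.5654, 0.0922, 0.1383]
tcp_rot: [-0.0, -0.706, 0.709, 0.0]
ft_force: [0.0, 0.5, -0.1]
width: 0.0
```

```bash
python3 -c "
from h import *
rep()"
```

```text
side (159, np.float64(265.72), np.float64(180.64)) [0.5643 0.056  0.16  ]
list index out of range
10.6 [0.5656 0.0923 0.1383] [-0.91  0.85 -0.77]
```

play_rows(steps=[[-15,0,0,0,0,0,0],[-15,0,0,0,0,0,0],[0,20,0,0,0,0,0],[0,20,0,0,0,0,0],[0,20,0,0,0,0,0],[0,10,0,0,0,0,0],[0,0,0,0,0,0,0],[20,0,0,0,0,0,0],[20,0,0,0,0,0,0],[20,0,0,0,0,0,0],[0,0,0,0,0,0,0],[0,0,0,0,0,0,0]])

```text
time: 11.8
position: [0.4963, 0.0625, 0.1383]
tcp_rot: [0.0, -0.705, 0.709, -0.0]
ft_force: [-0.0, -0.0, -0.0]
width: 0.0
```

```bash
python3 -c "
from h import *
rep()"
```

```text
top (221, np.float64(233.22), np.float64(209.28)) [0.5663 0.0622 0.16  ]
side (146, np.float64(265.84), np.float64(181.14)) [0.5643 0.0544 0.16  ]
knob (array([0.56595827, 0.06310313, 0.1516531 ]), np.float64(0.0016523132513260276))
11.9 [0.4959 0.0631 0.1383] [-0.04 -0.37 -0.08]
```

play_rows(steps=[[0,-8,0,0,0,0,0],[0,-8,0,0,0,0,0],[0,-8,0,0,0,0,0],[0,-8,0,0,0,0,0],[0,-6,0,0,0,0,0],[0,-6,0,0,0,0,0],[0,-6,0,0,0,0,0],[0,-6,0,0,0,0,0],[0,-6,0,0,0,0,0],[0,-6,0,0,0,0,0],[0,-6,0,0,0,0,0],[0,0,0,0,0,0,0]])

```text
time: 13.1
position: [0.5702, 0.062, 0.138]
tcp_rot: [0.0, -0.705, 0.709, -0.0]
ft_force: [0.2, 0.1, 0.4]
width: -0.0
```

```bash
python3 -c "
from h import *
rep()"
```

```text
side (153, np.float64(279.59), np.float64(180.52)) [0.5955 0.052  0.16  ]
list index out of range
13.2 [0.5698 0.0621 0.1383] [ 0.01 -0.23  0.17]
```

play_rows(steps=[[0,-4,0,0,0,0,0],[0,-3,0,0,0,0,0],[0,-3,0,0,0,0,0],[0,-2,0,0,0,0,0],[0,-2,0,0,0,0,0],[0,0,0,0,0,0,0]])

```text
time: 13.8
position: [0.5823, 0.0621, 0.1377]
tcp_rot: [-0.001, -0.705, 0.709, 0.001]
ft_force: [-5.0, 0.0, -0.9]
width: 0.0001
```

play_rows(steps=[[0,-1,0,0,0,0,0],[0,0,0,0,0,0,0]])

```text
time: 14.0
position: [0.5826, 0.0621, 0.1377]
tcp_rot: [-0.002, -0.706, 0.709, 0.002]
ft_force: [-7.7, 0.3, 0.0]
width: -0.0
```

```bash
python3 -c "
from h import *
rep()"
```

```text
side (148, np.float64(284.88), np.float64(181.64)) [0.6068 0.0466 0.16  ]
list index out of range
14.1 [0.5826 0.0621 0.1377] [-6.9   0.38 -0.29]
```

The force rose to about 7 N and the position stalled, so the lever is against the slot's end. I'll retreat and check.

play_rows(steps=[[0,8,0,0,0,0,0],[0,20,0,0,0,0,0],[0,25,0,0,0,0,0],[0,30,0,0,0,0,0],[0,30,-10,0,0,0,0],[0,30,-30,0,0,0,0],[0,0,-30,0,0,0,0],[0,0,-20,0,0,0,0],[40,0,0,0,0,0,0],[40,0,0,0,0,0,0],[0,0,0,0,0,0,0],[0,0,0,0,0,0,0]])

```text
time: 15.3
position: [0.4415, -0.018, 0.2288]
tcp_rot: [0.001, -0.705, 0.71, -0.001]
ft_force: [-0.7, 0.7, -0.8]
width: -0.0002
```

```bash
python3 -c "
from h import *
rep('c5.png')"
```

```text
top (234, np.float64(233.76), np.float64(186.54)) [0.6094 0.0603 0.16  ]
side (144, np.float64(284.73), np.float64(181.47)) [0.6065 0.0472 0.16  ]
knob (array([0.6097999 , 0.06164534, 0.14613734]), np.float64(0.0021293377318978447))
15.4 [ 0.4413 -0.0168  0.2285] [ 0.16 -0.08 -0.19]
```

View pics/c5.png

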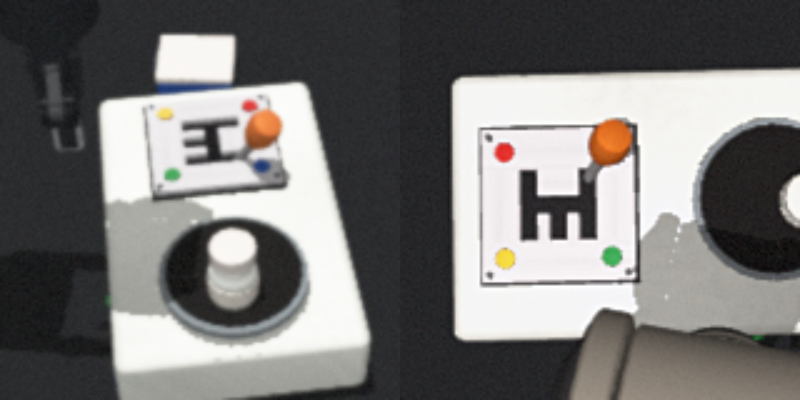

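```bash
python3 -c "
from h import *
print(arm.job_done())"
```

```text
the job is handed in; nothing more can be done
None
```

The lever is fully home in the slot marked by the blue disc, and I have handed the job in at about 15.4 s on the clock. I pushed it with closed fingers only: +x out of the park notch, −y along the cross-slot, then +x until it met the slot's end. The last push peaked at about 8 N.

- **Knob position:** with the arm clear, the last check from both cameras put the knob at (0.610, 0.062, 0.146). The blue disc is at (0.610, 0.067), and the height expected at home is about 0.148.
- **Small offset:** the knob sits about 5 mm further −y than the disc, which is the play in the lane, towards its outer wall. The two cameras' sight lines to the knob missed each other by about 2 mm, within the calibration.
- **One extra push:** after the first −y push the lever was close to the lane's inner edge, so I nudged it about 5 mm further before the last push.
- **Other items:** the jar and slide box look undisturbed in the final picture. The beaker was outside that crop, but the arm never came near it at low height.

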